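# Make up the proofreader's and the paper-fastening kit

### The arm

A 6-joint arm with a two-finger parallel gripper is mounted at the origin on a cart in front of the work surface, level with it; the furniture and walls round the work are solid. World frame = base frame: x ahead of the robot, y to its left, z up, the work surface at z = 0. Lengths are in mm, angles in degrees, forces in N, time in s.
With the tool pointing down it reaches from about 350 to 850 mm from the base axis. Payload 8.1 kg.
Tool frame: the origin (TCP) lies between the finger pads; the fingertips stand 11 mm ahead of it and the grasp point (between the pads) lies 8 mm behind it; z points along the fingers, y is the line along which they close (so a half turn about z gives the same grasp; the last joint's range is limited). The gripper opens to 85 mm and grips with 20 to 120 N. Pads are 22 mm wide; open, the fingers measure 114 mm over their backs; the gripper's body (76 mm by 85 mm) begins 54 mm behind the grasp point. The pads swing forward as they close: fully open they stand 13 mm farther back than shut.
Start: joints at [-78.461, 7.471, 85.268, -0, 87.261, -4.893], TCP at [169.751, -575.491, 242.292] pointing down, gripper open.
Joint ranges: [-169.43, 169.43], [-51.17, 129.36], [1.28, 143.12], [-76.62, 256.62], [0, 156.53], [-152.29, 152.29]. Speed limits (degrees/s): [136.94, 136.94, 159.86, 180, 180, 180].

### API

Orientations are given as [roll, pitch, yaw] about the fixed x, y, z axes, in that order (R = Rz(yaw) Ry(pitch) Rx(roll)).
In Python, from bench import r, snapshot, get_calibration gives the robot as it stands.
- The arm moves only by the tool step_arm, never from a script. Its argument "rows" is a list of rows, each a list of 2 entries, a list of its own where there are three numbers: the shift along the tool's x, y, z in mm, then the turn about the tool's z in degrees. In form: [[[tx, ty, tz], yaw], ...]. A call has 1 to 12 rows; each row is the pose to reach, as a shift and turn from the pose commanded when the call began, along the tool's axes at that moment; what a row does not reach only later rows make up. A row lasts 1/10 s, in which the tool goes at most 50 mm and 8.59 degrees, less where a joint would pass 70% of its speed; a pose out of reach is approached as far as the arm can. A call with a gripper value outside its range is refused whole. "fingers" is the opening, from 0 (shut) to 1 (fully open), set as the call begins (left out, the last holds). The fingers move at their own pace and stop on an object; "squeeze" is the grip in N (left out, the last holds). Time passes only in rows, so rows that repeat a pose let the fingers close. It gives the time, the measured TCP pose, the force, the opening and the grip force at its end, in the units of the state.
- r.sense(): the state, without advancing time (a new reading comes with each control period).
- snapshot(name): name is "side" or "top"; returns the picture (480x640x3 uint8, blue, green, red); there is no depth.
- get_calibration(name): a dict with "fovy" (degrees; the focal length in pixels is half the picture's height over the tangent of half this angle, whatever the lens; pixels are square), "cx", "cy" (the principal point, pixels), "eye" and "orientation" of the camera in the world. Camera axes: x right, y up, looking along -z (the intrinsics and any distortion apply to the point x, -y, -z); pixel columns grow to the right and rows downward; lengths in mm; the calibration is good to about 2 mm. A picture is of the moment at which its call begins. get_calibration takes no time and is no camera call.
- r.hand_in(): hands the job in; it is judged then, once.
The state is a dict: "time": time; "joint_pos": joint angles; "qd": joint speeds; "joint_efforts": joint torques, N m; "tool_pos": TCP position; "tcp_rot": TCP orientation; "ft_force": force on the tool from outside, world axes, zero at the start; "wrist_torque": the same for the moment, N m; "finger_gap": finger opening in mm; "grip_force": force on a finger pad.
Only numpy, scipy, OpenCV 4.12 (cv2) and the standard library are available. Lean on these libraries where they do the work, as an engineer would, in place of code of your own. Each camera call takes 0.05 s, during which the arm holds its last target. There are 200 camera calls.

### The job

Make up the two kits from the stock on the desk: the green tray is the proofreader's kit and gets the red pen, the yellow highlighter and the eraser; the orange tray is the paper-fastening kit and gets the stapler and the glue stick. Seat each thing fully in the cut-out made for it, lying flat on the coloured floor along the cut-out, the glue stick standing upright in the round one. The blue pen and the green highlighter belong to neither kit: leave them lying where they are.

Things in the scene. Friction and masses are not known exactly. Their poses are not given: they have to be found in the camera images.
- proof_tray: green-rimmed charcoal tray 196 (x) x 190 (y) mm, fixed. Origin: middle, at desk mat level. z: cut-out floors 3 (green), top 13, rim 15. Cut-outs along y, centred at y 0: pen x -58 (30 wide, 162 long), highlighter x -3 (36 x 142), eraser x 54 (40 x 74). Finger trough at floor level, 40 wide in y, crosses all three at y 0, x -92 to 92. Fixed sharpener in its own at (54, 66). Either way round is fine
- fasten_tray: orange-rimmed charcoal tray 144 (x) x 190 (y) mm, fixed. Origin: middle, at desk mat level. z: cut-out floors 3 (orange), top 13, rim 15. Stapler cut-out at (-30, 0), 56 wide in x, 166 long in y, no finger trough; stapler either way round. Round well for the glue stick, 46 across, at (39, 45). A fixed binder clip, 30 high, sits in its own cut-out at (39, -45)
- pen_red_mid (a point): red ball pen, white with a red end, lying: 140 mm long along its own y, 9 wide (x), 11 high, 8 g; this point is its middle, 5.5 above its underside, z up; grasp across the middle; it may roll about its length
- highlighter_yellow_mid (a point): yellow highlighter lying: 120 mm long along its own y, 15 wide (x), 14 high, 12 g; this point is its middle, 6 above its underside, z up; grasp across the middle
- eraser: white eraser in a blue sleeve, lying: 56 mm long along its own y, 23 wide (x), 13 high; origin at the centre of its underside, z up, grasp across the 23
- stapler: red desk stapler standing on its base: 145 mm long along its own x, base 36 wide (y) and 11 high, red arm on top 26 wide (y) from z = 32 to 56, 240 g; origin at the centre of its underside, z up, the arm does not move; grasp across the arm at mid length
- glue_stick: glue stick standing on end, white with a red band: 26 mm diameter, 96 mm high, 32 g; origin at the centre of its underside, z up, grasp the upper part of the barrel. It stands on the bare desk top, z = 0, in front of the mat
- pen_blue: blue ball pen lying in the stock, 142 mm long along its own y, 9 wide, 11 high; belongs to neither kit, to be left where it lies; origin at the centre of its underside, z up
- highlighter_green: green highlighter lying in the stock, 120 mm long along its own y, 15 wide, 14 high; belongs to neither kit, to be left where it lies; origin at the centre of its underside, z up. The stock lies on the blue desk mat, whose top is at z = 2.2 mm (desk top z = 0)
Not all that is in view belongs to the job. Leave any pink look-alike of the glue_stick alone.

How it is judged:
By the outcome, as a careful person would: the job done as asked, in the order asked, and still so for the second after the job is handed in, with the robot touching nothing.
It also fails if it takes over 122 s, if anything falls off the work surface, if the arm or the gripper's body presses on something with over 40 N, if the wrist force passes 120 N, or if a joint passes its speed limit or range.

## Working session

There is one attempt and no reset: what is moved stays moved. The work goes in short steps, Python scripts to look and compute and a tool call to move; the robot and the scene stay as the last step left them, time stands still between calls to the robot, and variables do not carry over. Pictures are saved under pics/ and viewed, at most 14 in all, crops included, and the job is handed in when it is done.

Besides the shell and the picture viewer there is one more tool, called after "Emit:" by a JSON object that holds its "op" and its "data", one argument or row to a line. step_arm: Moves the arm, as the interface text tells. Its arguments: {"type":"object","properties":{"rows":{"type":"array"},"fingers":{"type":"number"},"squeeze":{"type":"number"}},"required":["rows"]}

```bash
ls; mkdir -p pics; python3 - <<'E'
from bench import r, snapshot, get_calibration
import cv2
for n in("top","side"):
    cv2.imwrite(f"pics/{n}0.png",snapshot(n)); print(n,get_calibration(n))
print(r.sense())
E
```

```text
pics
top {'fovy': 48.97651607360566, 'cx': 324.46382929233386, 'cy': 242.19701567685274, 'eye': array([ 384.83054813,    2.51167328, 1051.40112246]), 'orientation': array([  9.5641894 ,  -0.87813922, -88.41984312])}
side {'fovy': 49.092210240616915, 'cx': 317.4253406793482, 'cy': 246.7590818583106, 'eye': array([ 338.60679471, 1068.99553791,  724.37951558]), 'orientation': array([  57.24766418,    1.35131618, -169.57093881])}
{'time': 0.1, 'joint_pos': array([-7.84601804e+01,  7.51165462e+00,  8.53225672e+01,  2.93086628e-04,
        8.72601985e+01, -4.89131614e+00]), 'qd': array([-0.08504972, -0.02552229, -0.18351197, -0.0664344 ,  0.07983782,
       -0.06078913]), 'joint_efforts': array([ 9.25953318e-04, -5.70953178e+01, -5.01940334e+01, -2.21225068e-04,
        8.11328500e-03,  1.50689573e-05]), 'tool_pos': array([ 169.66518792, -575.02812017,  241.34472149]), 'tcp_rot': array([-1.79905948e+02, -8.34249558e-03,  1.64311146e+01]), 'ft_force': array([ 0.12175826, -0.92264537, -0.30270199]), 'wrist_torque': array([ 0.05486801, -0.01040293, -0.01775554]), 'grip_force': 0.0, 'finger_gap': 85.75709604594559}
```

View pics/top0.png

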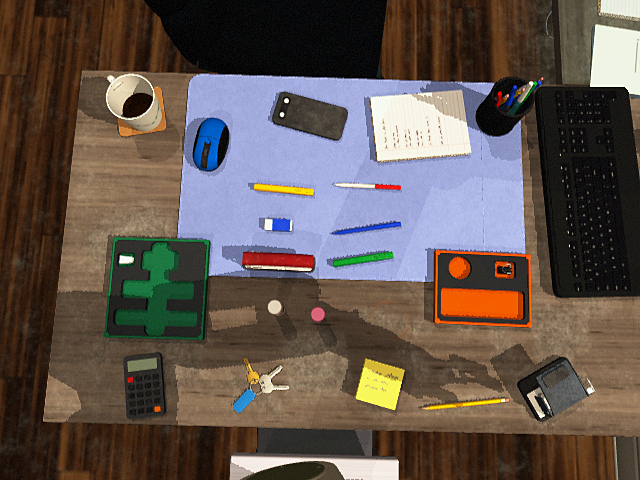

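View pics/side0.png

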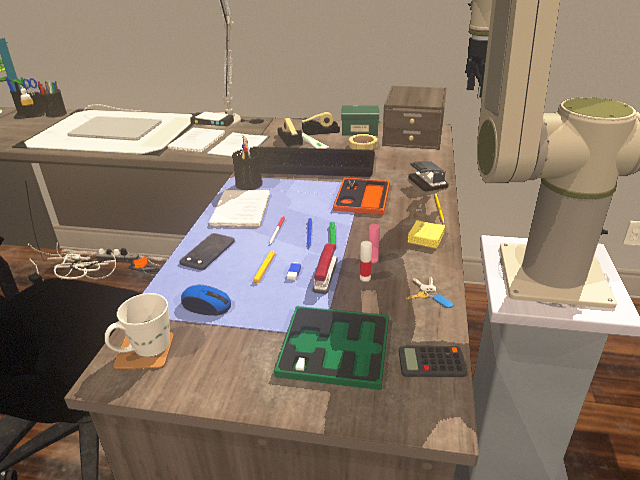

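The top view shows the green tray at (160,288), orange tray (482,288), yellow highlighter (284,189), eraser (278,225), stapler (278,261), red pen (367,186) and glue stick (275,307). The pink look-alike is at (318,315), and image up is +x, left is +y.

```bash
cat > h.py <<'E'
import numpy as np, cv2
from scipy.spatial.transform import Rotation as Ro
from bench import r, snapshot, get_calibration
def cal(n):
    c=get_calibration(n); return c, 240/np.tan(np.radians(c["fovy"]/2)), Ro.from_euler("xyz",c["orientation"],degrees=True).as_matrix()
def ray(n,uv):
    c,f,R=cal(n); uv=np.atleast_2d(np.asarray(uv,float))
    d=np.c_[(uv[:,0]-c["cx"])/f,-(uv[:,1]-c["cy"])/f,-np.ones(len(uv))]@R.T
    return np.array(c["eye"]),d
def onz(n,uv,z):
    e,d=ray(n,uv); return e+d*((z-e[2])/d[:,2])[:,None]
def proj(n,P):
    c,f,R=cal(n); q=(np.atleast_2d(P)-c["eye"])@R
    return np.c_[c["cx"]+f*q[:,0]/-q[:,2],c["cy"]-f*q[:,1]/-q[:,2]]
def mask(im,lo,hi,box):
    h=cv2.cvtColor(im,cv2.COLOR_BGR2HSV)
    m=cv2.inRange(h,lo,hi) if lo[0]<=hi[0] else cv2.inRange(h,(lo[0],)+lo[1:],(180,)+hi[1:])|cv2.inRange(h,(0,)+lo[1:],hi)
    o=np.zeros_like(m); x0,y0,x1,y1=box; o[y0:y1,x0:x1]=m[y0:y1,x0:x1]; return o
def big(m):
    return max(cv2.findContours(m,cv2.RETR_EXTERNAL,cv2.CHAIN_APPROX_NONE)[0],key=cv2.contourArea).reshape(-1,2)
def rect(n,m,z):
    "min-area rectangle in world xy at plane z: centre, long, short, angle of the long axis (deg)"
    p=onz(n,big(m),z)[:,:2].astype(np.float32); (c,(w,h),a)=cv2.minAreaRect(p)
    if w<h: w,h,a=h,w,a+90
    return np.round([*c,w,h,(a+90)%180-90],1)
E
python3 - <<'E'
from h import *
im=cv2.imread("pics/top0.png")
S={"green":((40,80,20),(90,255,255),(95,225,222,350),15),"orange":((5,150,80),(18,255,255),(425,240,540,335),15),
"yel":((18,120,100),(35,255,255),(245,175,325,205),9),
"eraser_blue":((110,150,60),(125,255,255),(255,212,300,238),15),
"stap":((170,120,40),(8,255,255),(235,245,322,277),45),
"penred":((170,120,80),(8,255,255),(325,175,410,197),8),
"blue":((108,170,30),(125,255,255),(325,215,410,240),8),"grn":((45,100,30),(85,255,255),(325,245,400,270),8)}
for k,(lo,hi,b,z) in S.items():
    m=mask(im,lo,hi,b); print(k,rect("top",m,z),int((m>0).sum()))
for k,b in {"penwhite":(325,178,380,194),"eraserwhite":(260,215,300,236),"glue":(262,296,290,318)}.items():
    m=mask(im,(0,0,150),(180,60,255),b); print(k,rect("top",m,{"glue":96,"eraserwhite":15}.get(k,8)),int((m>0).sum()))
def crop(b,s): return cv2.resize(im[b[1]:b[3],b[0]:b[2]],None,fx=s,fy=s,interpolation=cv2.INTER_CUBIC)
cv2.imwrite("pics/c1.png",cv2.resize(np.vstack([im[170:330,230:420]]),None,fx=4,fy=3.7,interpolation=cv2.INTER_CUBIC))
cv2.imwrite("pics/c2.png",np.vstack([crop((90,225,220,350),2.4)[:300],]))
E
```

```text
green [ 4.603e+02  3.153e+02  1.972e+02  1.931e+02 -1.000e-01] 5358
orange [ 477.4 -322.3  193.2  144.7   89.1] 3902
yel [668.5  77.9 121.4  13.6  86.2] 379
eraser_blue [593.2  80.5  34.1  22.5 -88.2] 206
stap [518.9  81.6 135.3  26.3  88.4] 913
penred [ 680.5 -134.5   51.6    9.3   88.4] 117
blue [592.6 -92.1 139.8   8.4 -80. ] 255
grn [529.8 -86.1 121.7  14.  -79.3] 415
penwhite [682.  -64.9  84.2  10.8  89.3] 186
eraserwhite [593.4 105.6  20.4  15.9   1.8] 124
glue [426.2  79.   23.4  23.2 -88.4] 147
```

View pics/c1.png

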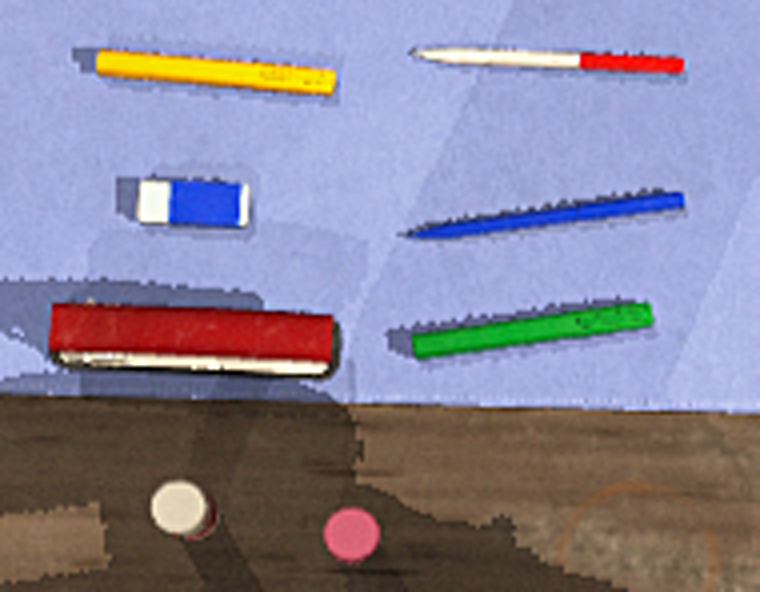

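The crop shows all stock lying apart and nearly along world y, with the stapler's arm leaning over its base only through perspective. The sizes fit: trays 197x193 and 193x145, highlighter 121 long. I'll cross-check with the side view.

```bash
python3 - <<'E'
from h import *
im=cv2.imread("pics/side0.png"); t=cv2.imread("pics/top0.png")
for k,(lo,hi,b,z) in {"green":((40,80,20),(90,255,255),(265,300,400,395),15),"orange":((5,150,80),(18,255,255),(325,172,400,222),15),
"yel":((18,120,100),(35,255,255),(245,245,285,290),9),"erblue":((110,150,60),(125,255,255),(283,255,305,285),9),
"penred":((170,120,80),(8,255,255),(265,210,292,248),8)}.items():
    print(k,rect("side",mask(im,lo,hi,b),z))
m=mask(im,(0,0,120),(180,60,255),(355,236,376,285)); p=big(m); print("glue side white",p.min(0),p.max(0))
print("pred top/bottom of glue", proj("side",[[426,79,96],[426,79,0]]).round(1))
p=big(mask(t,(170,120,80),(8,255,255),(325,175,410,197))|mask(t,(0,0,150),(180,60,255),(325,178,380,194)))
q=onz("top",p,8); print("pen",cv2.minAreaRect(q[:,:2].astype(np.float32)),q[:,1].min(),q[:,1].max())
p=big(mask(t,(5,150,80),(18,255,255),(445,250,472,282))); c,rr=cv2.minEnclosingCircle(p); print("well",onz("top",[c],3),rr)
p=big(mask(t,(5,150,80),(18,255,255),(439,286,526,321))); print("stapcut",cv2.minAreaRect(onz("top",p,3)[:,:2].astype(np.float32)))
print("stapler base right",onz("top",[[315,262]],8), "arm ends",onz("top",[[242.5,253],[313.5,256]],58))
p=big(mask(t,(40,80,20),(90,255,255),(115,243,205,335))); q=onz("top",p,3);print("green cutouts",q.min(0),q.max(0))
E
```

```text
green [460.1 323.  203.3 197.   90. ]
orange [ 476.6 -311.7  220.1  145.5   88.9]
yel [668.7  73.8 121.4  13.1  86.7]
erblue [595.2  74.9  30.3  21.2 -88.8]
penred [ 679.9 -137.7   54.9    9.5   89.3]
glue side white [360 241] [371 261]
pred top/bottom of glue [[365.9 242.8]
 [364.8 277.7]]
pen ((681.6154174804688, -91.51602935791016), (137.5135040283203, 10.847360610961914), 89.25519561767578) -160.20721192158243 -22.762600753674313
well [[ 518.45383685 -279.37827824    3.        ]] 11.597513198852539
stapcut ((448.46282958984375, -323.5440979003906), (163.8047332763672, 57.66743087768555), 88.97098541259766)
stapler base right [[520.41155049   9.14405311   8.        ]] arm ends [[527.07244601 147.0892832   58.        ]
 [525.33131795  12.03078061  58.        ]]
green cutouts [369.97409685 238.45210581   3.        ] [550.76580827 398.33134672   3.        ]
```

Emit:
{"op": "step_arm", "data": {
  "rows": [
    [[0,0,0],-8.5],
    [[0,0,0],-17],
    [[0,0,0],-25.5],
    [[0,0,0],-34],
    [[0,0,0],-42.5],
    [[0,0,0],-51],
    [[0,0,0],-59.5],
    [[0,0,0],-68],
    [[0,0,0],-73.6],
    [[0,0,0],-73.6]
  ],
  "fingers": 0.5,
  "squeeze": 30
}}

```text
time: 1.1
tool_pos: [169.7, -575.2, 241.7]
tcp_rot: [-180.0, -0.1, 90.1]
ft_force: [-0.1, -0.1, 0.3]
finger_gap: 42.7
grip_force: 0.0
```

Emit:
{"op": "step_arm", "data": {
  "rows": [
    [[484,512,0],0],
    [[484,512,0],0],
    [[484,512,0],0],
    [[484,512,0],0],
    [[484,512,0],0],
    [[484,512,0],0],
    [[484,512,0],0],
    [[484,512,0],0],
    [[484,512,0],0],
    [[484,512,0],0],
    [[484,512,0],0],
    [[484,512,0],0]
  ]
}}

```text
time: 2.3
tool_pos: [606.7, -161.3, 242.1]
tcp_rot: [-180.0, 0.0, 89.8]
ft_force: [-0.5, -0.8, 0.7]
finger_gap: 42.7
grip_force: 0.0
```

Emit:
{"op": "step_arm", "data": {
  "rows": [
    [[69,75,100],0],
    [[69,75,180],0],
    [[69,75,180],0],
    [[69,75,180],0],
    [[69,75,180],0],
    [[69,75,180],0],
    [[69,75,180],0],
    [[69,75,180],0]
  ]
}}

```text
time: 3.1
tool_pos: [682.3, -95.3, 66.1]
tcp_rot: [179.7, 0.1, 89.9]
ft_force: [0.5, 0.3, 0.4]
finger_gap: 42.9
grip_force: 0.0
```

Emit:
{"op": "step_arm", "data": {
  "rows": [
    [[3,0,40],0],
    [[3,0,52],0],
    [[3,0,52],0],
    [[3,0,52],0]
  ]
}}

```text
time: 3.5
tool_pos: [681.2, -91.8, 12.2]
tcp_rot: [179.9, 0.0, 90.0]
ft_force: [-0.3, 0.5, 0.5]
finger_gap: 42.9
grip_force: 0.0
```

```bash
python3 - <<'E'
from h import *
s=snapshot("side"); t=snapshot("top"); print(r.sense()["tool_pos"])
a=cv2.resize(s[150:290,220:360],None,fx=3.9,fy=3.9); b=cv2.resize(t[130:270,300:340+60],None,fx=2.5,fy=3.9)
cv2.imwrite("pics/g1.png",np.hstack([a,b]))
E
```

```text
[680.82932409 -91.55592848  11.51210484]
```

View pics/g1.png

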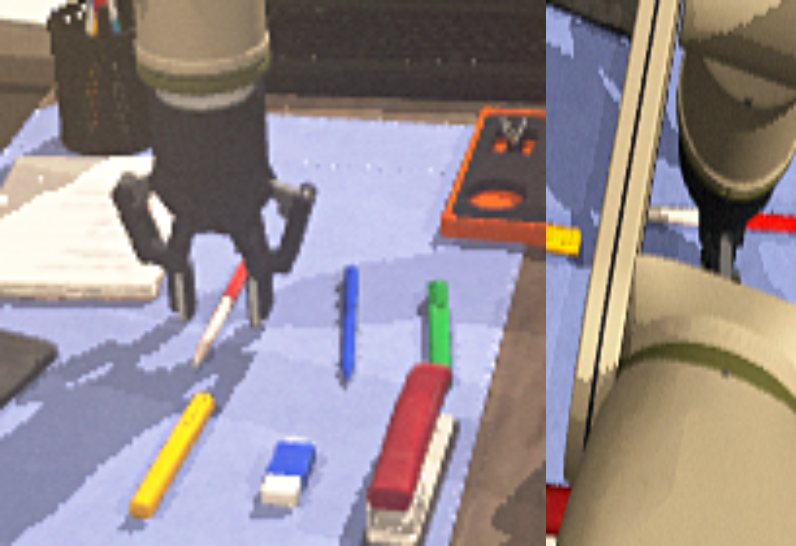

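The pen lies between the open fingers, whose tips just clear the mat. I'll raise slightly and close.

Emit:
{"op": "step_arm", "data": {
  "rows": [
    [[0,0,-1.5],0],
    [[0,0,-1.5],0],
    [[0,0,-1.5],0],
    [[0,0,-1.5],0],
    [[0,0,-1.5],0],
    [[0,0,-1.5],0],
    [[0,0,-1.5],0],
    [[0,0,-1.5],0]
  ],
  "fingers": 0,
  "squeeze": 25
}}

```text
time: 4.4
tool_pos: [681.3, -91.4, 13.6]
tcp_rot: [179.9, 0.0, 90.0]
ft_force: [-2.2, -0.5, 8.3]
finger_gap: 7.8
grip_force: 28.2
```

Emit:
{"op": "step_arm", "data": {
  "rows": [
    [[0,0,-50],0],
    [[0,0,-100],0],
    [[35,-25,-120],0],
    [[407,-279,-120],0],
    [[407,-279,-120],0],
    [[407,-279,-120],0],
    [[407,-279,-120],0],
    [[407,-279,-120],0],
    [[407,-279,-120],0],
    [[407,-279,-120],0],
    [[407,-279,-120],0],
    [[407,-279,-120],0]
  ]
}}

```text
time: 5.6
tool_pos: [400.1, 316.8, 132.2]
tcp_rot: [180.0, -0.0, 90.0]
ft_force: [1.0, 0.4, -0.3]
finger_gap: 7.7
grip_force: 24.5
```

Emit:
{"op": "step_arm", "data": {
  "rows": [
    [[0,0,0],0]
  ]
}}

```text
time: 5.7
tool_pos: [397.8, 319.8, 132.0]
tcp_rot: [-179.9, -0.1, 90.4]
ft_force: [-0.1, 0.2, -0.4]
finger_gap: 7.7
grip_force: 24.5
```

Emit:
{"op": "step_arm", "data": {
  "rows": [
    [[0,0,40],0],
    [[0,0,80],0],
    [[0,0,90],0],
    [[0,0,90],0],
    [[0,0,90],0]
  ]
}}

```text
time: 6.2
tool_pos: [402.6, 315.6, 43.3]
tcp_rot: [179.9, -0.0, 90.0]
ft_force: [-0.5, 0.4, 0.3]
finger_gap: 7.7
grip_force: 24.6
```

```bash
python3 - <<'E'
from h import *
s=snapshot("side"); t=snapshot("top"); print(r.sense()["tool_pos"])
a=cv2.resize(s[270:410,250:430],None,fx=2.2,fy=4); a=cv2.resize(s[280:400,250:430],None,fx=4,fy=4)
cv2.imwrite("pics/p1.png",a)
E
```

```text
[403.3298798  316.20876683  44.18854153]
```

View pics/p1.png

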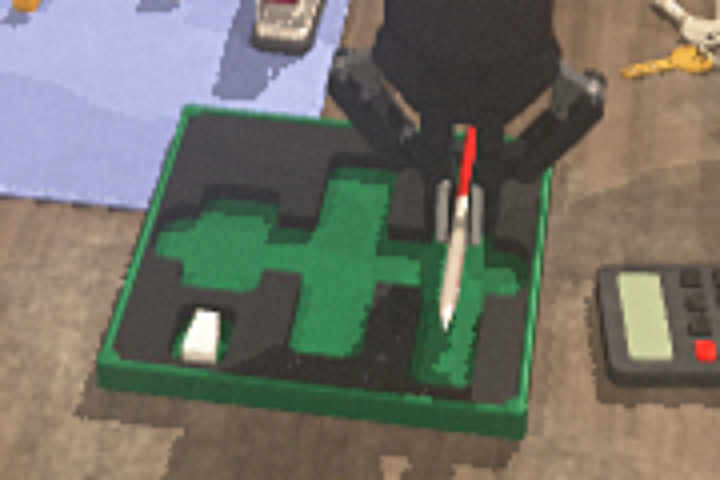

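The pen hangs above its slot, at picture (455,230), parallel to it. I'll lower it and release.

Emit:
{"op": "step_arm", "data": {
  "rows": [
    [[0,0,20],0],
    [[0,0,29],0],
    [[0,0,29],0],
    [[0,0,29],0]
  ]
}}

```text
time: 6.7
tool_pos: [403.1, 316.2, 16.5]
tcp_rot: [179.9, -0.1, 90.0]
ft_force: [-7.8, -7.1, 25.3]
finger_gap: 7.9
grip_force: 38.0
```

Emit:
{"op": "step_arm", "data": {
  "rows": [
    [[0,0,0],0],
    [[0,0,0],0],
    [[0,0,0],0],
    [[0,0,-50],0],
    [[0,0,-90],0],
    [[0,0,-90],0]
  ],
  "fingers": 0.3
}}

```text
time: 7.3
tool_pos: [406.0, 318.2, 110.8]
tcp_rot: [179.4, -0.4, 90.0]
ft_force: [0.8, 1.1, 0.2]
finger_gap: 25.7
grip_force: 0.0
```

Emit:
{"op": "step_arm", "data": {
  "rows": [
    [[-100,180,0],0],
    [[-239,266,0],0],
    [[-239,266,0],0],
    [[-239,266,0],0],
    [[-239,266,0],0],
    [[-239,266,0],0],
    [[-239,266,0],0],
    [[-239,266,0],0],
    [[-239,266,0],0],
    [[-239,266,0],0]
  ],
  "fingers": 0.5
}}

```text
time: 8.3
tool_pos: [667.0, 77.3, 102.8]
tcp_rot: [-180.0, -0.0, 90.0]
ft_force: [0.9, -0.3, -0.4]
finger_gap: 42.9
grip_force: 0.0
```

```bash
python3 - <<'E'
from h import *
s=snapshot("side"); t=snapshot("top"); print(r.sense()["tool_pos"])
a=cv2.resize(s[290:400,260:410],None,fx=2.6,fy=5.4); b=cv2.resize(t[225:350,95:222],None,fx=3.1,fy=594/125)
cv2.imwrite("pics/p2.png",np.hstack([a,b]))
E
```

```text
[666.68495963  78.13475041 102.88254006]
```

View pics/p2.png

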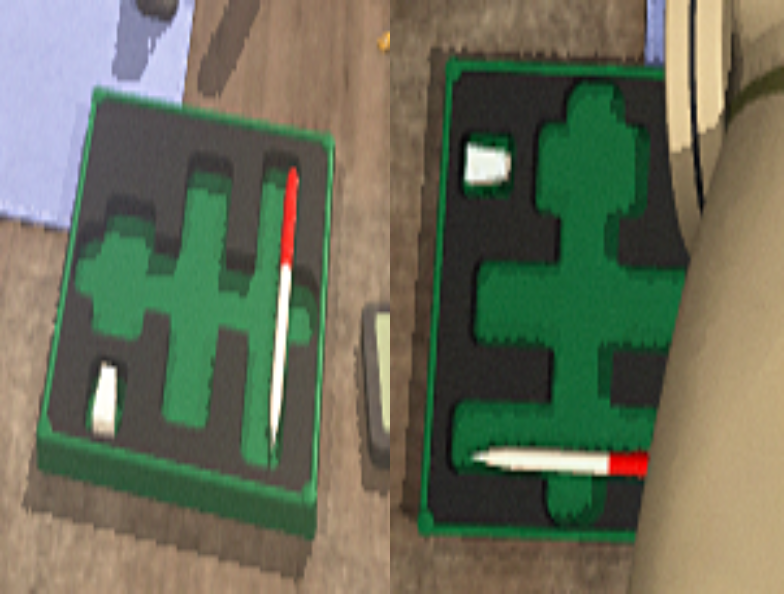

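The pen lies along the near edge of its slot (left (285,310), right (560,462)). I'll measure whether it is down in it or perched.

```bash
python3 - <<'E'
from h import *
t=snapshot("top"); s=snapshot("side")
red=lambda im,b:mask(im,(170,120,80),(8,255,255),b)
wh=lambda im,b:mask(im,(0,0,140),(180,70,255),b)
pt=(red(t,(105,300,205,338))|wh(t,(105,300,205,338))); ps=red(s,(340,310,395,390))|wh(s,(340,330,395,390))
print("top",cv2.minAreaRect(big(pt)),"side",cv2.minAreaRect(big(ps)))
print(onz("top",big(pt),10.7).min(0),onz("top",big(pt),10.7).max(0))
# white/red ends in side; tip & red end per view
for n,m in(("top",pt),("side",ps)):
    p=big(m); a=np.array(cv2.fitLine(p,cv2.DIST_L2,0,.01,.01)).ravel(); s_=(p-a[2:])@a[:2]; print(n,[ (a[2:]+a[:2]*k).round(1) for k in (s_.min(),s_.max())])
# red/white boundary in both
for n,im,b in(("top",t,(105,300,205,338)),("side",s,(340,310,395,390))):
    p=big(red(im,b)); print(n,"red",p.min(0),p.max(0),p.mean(0))
# where would pen in slot middle, and at wall project
for x in (388,393,398,403):
    for z in (10.7,20): print(x,z,proj("top",[[x,386,z],[x,246,z]]).round(1).tolist(),proj("side",[[x,386,z],[x,246,z]]).round(1).tolist())
E
```

```text
top ((149.9690704345703, 321.9232482910156), (55.96503829956055, 5.06402063369751), 1.2453641891479492) side ((368.23699951171875, 346.45953369140625), (4.865830421447754, 51.77547836303711), 8.746162414550781)
[388.71450392 272.13723456  10.7       ] [398.47384023 380.29501783  10.7       ]
top [array([122. , 320.8]), array([177.9, 322.3])]
side [array([364.3, 372. ]), array([372.4, 320.9])]
top red [165 320] [178 325] [171.46875 322.0625 ]
side red [368 321] [374 339] [370.9  329.95]
388 10.7 [[118.8, 323.8], [191.1, 325.8]] [[367.8, 373.2], [374.8, 322.8]]
388 20 [[117.0, 323.7], [190.0, 325.8]] [[368.0, 369.5], [375.0, 319.3]]
393 10.7 [[119.0, 321.2], [191.3, 323.2]] [[365.1, 372.8], [372.4, 322.6]]
393 20 [[117.2, 321.1], [190.1, 323.2]] [[365.2, 369.2], [372.5, 319.1]]
398 10.7 [[119.3, 318.6], [191.4, 320.6]] [[362.4, 372.5], [369.9, 322.3]]
398 20 [[117.5, 318.5], [190.3, 320.5]] [[362.5, 368.9], [370.1, 318.8]]
403 10.7 [[119.5, 316.0], [191.6, 318.0]] [[359.6, 372.2], [367.5, 322.1]]
403 20 [[117.7, 315.9], [190.5, 317.9]] [[359.7, 368.6], [367.6, 318.6]]
```

The pen is flat and down in the slot, resting against the near wall at x ≈ 393. The tray floors turn out to be at about z 5.2. Next is the yellow highlighter.

Emit:
{"op": "step_arm", "data": {
  "rows": [
    [[0,1.5,40],3.8],
    [[0,1.5,80],3.8],
    [[0,1.5,88],3.8],
    [[0,1.5,88],3.8],
    [[0,1.5,88],3.8]
  ]
}}

```text
time: 9.0
tool_pos: [669.0, 77.3, 15.5]
tcp_rot: [180.0, -0.0, 86.3]
ft_force: [-0.1, 0.1, 0.6]
finger_gap: 42.8
grip_force: 0.0
```

Emit:
{"op": "step_arm", "data": {
  "rows": [
    [[0,0,0],0],
    [[0,0,0],0],
    [[0,0,0],0],
    [[0,0,0],0],
    [[0,0,0],0],
    [[0,0,0],0]
  ],
  "fingers": 0
}}

```text
time: 9.6
tool_pos: [669.8, 76.7, 15.9]
tcp_rot: [179.9, -0.0, 86.2]
ft_force: [-1.8, 1.3, 6.2]
finger_gap: 14.3
grip_force: 26.4
```

Emit:
{"op": "step_arm", "data": {
  "rows": [
    [[0,0,-50],0],
    [[0,0,-80],0],
    [[60,-60,-90],-3.8],
    [[224.5,-227.5,-90],-3.8],
    [[224.5,-227.5,-90],-3.8],
    [[224.5,-227.5,-90],-3.8],
    [[224.5,-227.5,-90],-3.8],
    [[224.5,-227.5,-90],-3.8],
    [[224.5,-227.5,-90],-3.8],
    [[224.5,-227.5,-60],-3.8],
    [[224.5,-227.5,-30],-3.8],
    [[224.5,-227.5,-30],-3.8]
  ]
}}

```text
time: 10.8
tool_pos: [453.3, 313.8, 40.3]
tcp_rot: [-179.6, 0.2, 90.1]
ft_force: [-1.1, -0.5, -0.9]
finger_gap: 13.9
grip_force: 25.7
```

Emit:
{"op": "step_arm", "data": {
  "rows": [
    [[0,0,0],0],
    [[0,0,0],0]
  ]
}}

```text
time: 11.0
tool_pos: [458.1, 316.0, 46.5]
tcp_rot: [179.9, -0.1, 90.0]
ft_force: [0.8, -1.3, 0.6]
finger_gap: 14.1
grip_force: 25.7
```

Emit:
{"op": "step_arm", "data": {
  "rows": [
    [[0,0,20],0],
    [[0,0,27],0],
    [[0,0,27],0],
    [[0,0,27],0],
    [[0,0,27],0]
  ]
}}

```text
time: 11.5
tool_pos: [457.4, 315.8, 18.6]
tcp_rot: [180.0, -0.0, 90.0]
ft_force: [0.3, -0.2, 0.0]
finger_gap: 14.3
grip_force: 26.9
```

Emit:
{"op": "step_arm", "data": {
  "rows": [
    [[0,0,0],0],
    [[0,0,0],0],
    [[0,0,0],0],
    [[0,0,-40],0],
    [[0,0,-90],0],
    [[0,0,-90],0],
    [[0,0,-90],0]
  ],
  "fingers": 0.33
}}

```text
time: 12.2
tool_pos: [458.3, 316.3, 110.0]
tcp_rot: [179.8, -0.1, 90.0]
ft_force: [-0.2, 0.9, -0.8]
finger_gap: 28.0
grip_force: 0.0
```

Emit:
{"op": "step_arm", "data": {
  "rows": [
    [[-228,135,0],0],
    [[-228,135,0],0],
    [[-228,135,0],0],
    [[-228,135,0],0],
    [[-228,135,0],0],
    [[-228,135,0],0],
    [[-228,135,40],0],
    [[-228,135,50],0],
    [[-228,135,50],0]
  ],
  "fingers": 0.55
}}

```text
time: 13.1
tool_pos: [588.3, 87.9, 53.8]
tcp_rot: [-179.5, 0.0, 90.1]
ft_force: [-0.8, -0.1, 0.3]
finger_gap: 46.5
grip_force: 0.0
```

```bash
python3 - <<'E'
from h import *
s=snapshot("side"); t=snapshot("top"); print(r.sense()["tool_pos"])
a=cv2.resize(s[210:390,230:410],(600,600)); b=cv2.resize(t[225:350,95:222],(200,200))
a[:200,400:]=b
cv2.imwrite("pics/p3.png",a)
E
```

```text
[591.2879983   88.40561265  57.64507706]
```

View pics/p3.png

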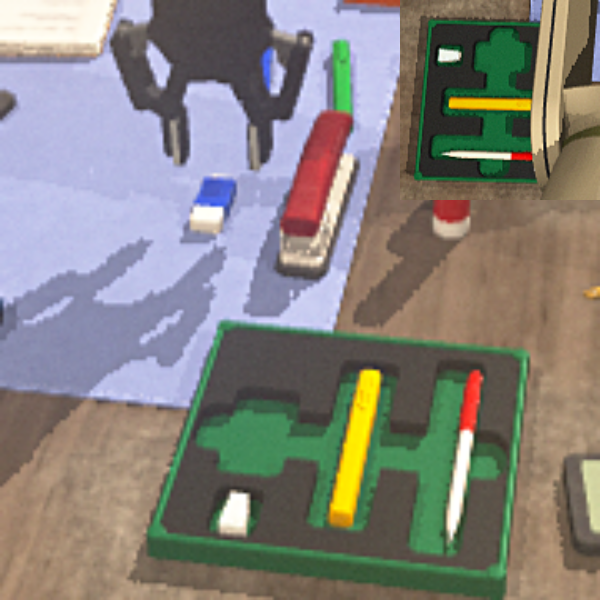

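The highlighter is seated and the pen is in its slot. The gripper is over the eraser.

Emit:
{"op": "step_arm", "data": {
  "rows": [
    [[0,0,30],0],
    [[0,0,45],0],
    [[0,0,45],0],
    [[0,0,45],0]
  ]
}}

```text
time: 13.6
tool_pos: [592.1, 88.0, 13.4]
tcp_rot: [-180.0, -0.0, 90.1]
ft_force: [0.7, 0.1, 0.1]
finger_gap: 47.2
grip_force: 0.0
```

Emit:
{"op": "step_arm", "data": {
  "rows": [
    [[0,0,0],0],
    [[0,0,0],0],
    [[0,0,0],0],
    [[0,0,0],0],
    [[0,0,0],0],
    [[0,0,0],0]
  ],
  "fingers": 0
}}

```text
time: 14.2
tool_pos: [592.7, 87.7, 13.8]
tcp_rot: [179.9, -0.0, 90.0]
ft_force: [-1.5, 0.6, 6.9]
finger_gap: 21.6
grip_force: 25.4
```

Emit:
{"op": "step_arm", "data": {
  "rows": [
    [[0,0,-50],0],
    [[40,-15,-70],0],
    [[228,-78.5,-80],0],
    [[228,-78.5,-80],0],
    [[228,-78.5,-80],0],
    [[228,-78.5,-80],0],
    [[228,-78.5,-80],0],
    [[228,-78.5,-80],0],
    [[228,-78.5,-40],0],
    [[228,-78.5,-30],0],
    [[228,-78.5,-30],0]
  ]
}}

```text
time: 15.3
tool_pos: [511.5, 313.1, 39.8]
tcp_rot: [-179.7, 0.2, 89.9]
ft_force: [0.1, -0.1, -0.3]
finger_gap: 21.1
grip_force: 24.7
```

Emit:
{"op": "step_arm", "data": {
  "rows": [
    [[0,0,0],0],
    [[0,0,0],0]
  ]
}}

```text
time: 15.5
tool_pos: [514.7, 315.5, 44.5]
tcp_rot: [179.9, -0.1, 90.0]
ft_force: [-0.4, -0.4, 0.1]
finger_gap: 21.3
grip_force: 24.7
```

Emit:
{"op": "step_arm", "data": {
  "rows": [
    [[0,0,18],0],
    [[0,0,27],0],
    [[0,0,27],0],
    [[0,0,27],0],
    [[0,0,27],0]
  ]
}}

```text
time: 16.0
tool_pos: [513.8, 315.7, 16.5]
tcp_rot: [180.0, -0.0, 90.0]
ft_force: [0.0, -0.4, 2.3]
finger_gap: 21.6
grip_force: 26.9
```

Emit:
{"op": "step_arm", "data": {
  "rows": [
    [[0,0,0],0],
    [[0,0,0],0],
    [[0,0,0],0],
    [[0,0,-40],0],
    [[0,0,-90],0],
    [[0,0,-90],0],
    [[0,0,-90],0]
  ],
  "fingers": 0.4
}}

```text
time: 16.7
tool_pos: [514.8, 316.4, 108.1]
tcp_rot: [179.8, -0.1, 90.0]
ft_force: [-0.8, 0.2, -1.6]
finger_gap: 34.0
grip_force: 0.0
```

Emit:
{"op": "step_arm", "data": {
  "rows": [
    [[-235,3,0],1.6],
    [[-235,3,0],1.6],
    [[-235,3,0],1.6],
    [[-235,3,0],1.6],
    [[-235,3,0],1.6],
    [[-235,3,0],1.6],
    [[-235,3,0],1.6],
    [[-235,3,0],1.6],
    [[-235,3,0],1.6]
  ],
  "fingers": 0.75
}}

```text
time: 17.6
tool_pos: [516.1, 81.8, 105.2]
tcp_rot: [-179.9, -0.0, 88.5]
ft_force: [0.4, 0.1, -0.6]
finger_gap: 63.9
grip_force: 0.0
```

```bash
python3 - <<'E'
from h import *
s=snapshot("side"); print(r.sense()["tool_pos"])
cv2.imwrite("pics/p4.png",cv2.resize(s[190:390,230:430],(600,600)))
E
```

```text
[516.27953954  81.80798262 105.43200407]
```

View pics/p4.png

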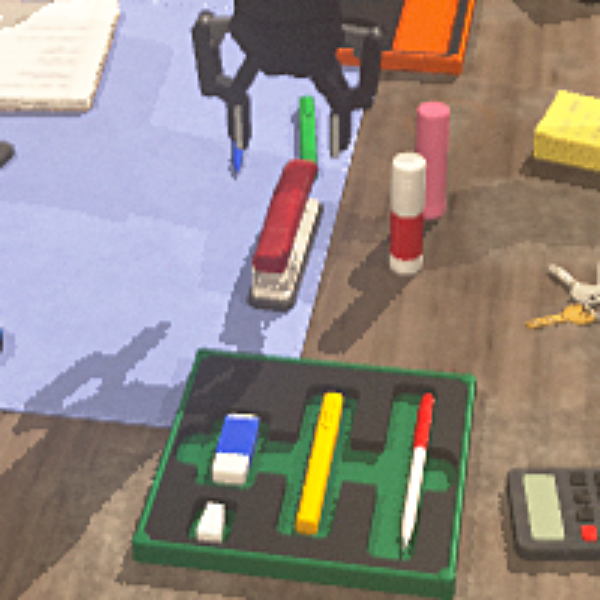

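The eraser is seated and the gripper is centred over the stapler. I'll descend and grip the arm.

Emit:
{"op": "step_arm", "data": {
  "rows": [
    [[0,1.5,30],0],
    [[0,1.5,55],0],
    [[0,1.5,67],0],
    [[0,1.5,67],0],
    [[0,1.5,67],0],
    [[0,1.5,67],0]
  ]
}}

```text
time: 18.25
tool_pos: [519.2, 80.8, 40.3]
tcp_rot: [179.9, -0.0, 88.4]
ft_force: [-0.6, -0.1, 0.3]
finger_gap: 63.6
grip_force: 0.0
```

Emit:
{"op": "step_arm", "data": {
  "rows": [
    [[0,0,0],0],
    [[0,0,0],0],
    [[0,0,0],0],
    [[0,0,0],0],
    [[0,0,0],0],
    [[0,0,0],0],
    [[0,0,0],0],
    [[0,0,0],0]
  ],
  "fingers": 0,
  "squeeze": 60
}}

```text
time: 19.05
tool_pos: [518.8, 80.5, 39.7]
tcp_rot: [179.9, -0.0, 88.4]
ft_force: [-0.0, -0.1, 6.3]
finger_gap: 24.4
grip_force: 59.1
```

Emit:
{"op": "step_arm", "data": {
  "rows": [
    [[0,0,-30],0],
    [[0,0,-60],0],
    [[-40,-5,-70],-0.7],
    [[-404,-60,-70],-0.7],
    [[-404,-60,-70],-0.7],
    [[-404,-60,-70],-0.7],
    [[-404,-60,-70],-0.7],
    [[-404,-60,-70],-0.7],
    [[-404,-60,-70],-0.7],
    [[-404,-60,-70],-0.7],
    [[-404,-60,-70],-0.7],
    [[-404,-60,-70],-0.7]
  ]
}}

```text
time: 20.25
tool_pos: [445.7, -323.9, 108.1]
tcp_rot: [-179.9, -0.0, 88.9]
ft_force: [1.1, -0.5, -3.4]
finger_gap: 24.1
grip_force: 60.3
```

Emit:
{"op": "step_arm", "data": {
  "rows": [
    [[0,0,0],0],
    [[0,0,0],0],
    [[0,0,0],0]
  ]
}}

```text
time: 20.55
tool_pos: [447.3, -320.2, 108.5]
tcp_rot: [-180.0, -0.0, 89.2]
ft_force: [0.1, -0.2, -2.6]
finger_gap: 24.3
grip_force: 60.3
```

```bash
python3 - <<'E'
from h import *
s=snapshot("side"); t=snapshot("top"); print(r.sense()["tool_pos"],r.sense()["tcp_rot"])
a=cv2.resize(s[140:240,310:430],(480,400)); b=cv2.resize(t[230:350,410:550],(320,280)); b=cv2.copyMakeBorder(b,0,120,0,0,0)
cv2.imwrite("pics/p5.png",np.hstack([a,b]))
E
```

```text
[ 447.39142168 -320.55489193  108.78540407] [-1.79997961e+02 -1.08683801e-02  8.92239873e+01]
```

View pics/p5.png

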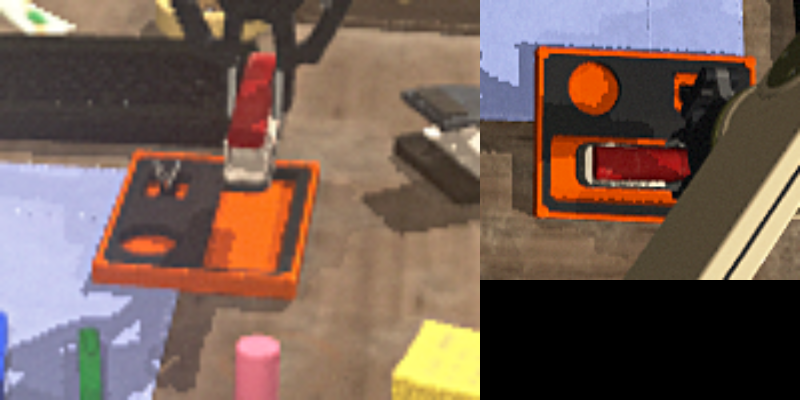

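The stapler hangs over its cut-out, aligned (side (250,150), top inset (640,165)). I'll lower it.

Emit:
{"op": "step_arm", "data": {
  "rows": [
    [[-1,0,30],0],
    [[-1,0,50],0],
    [[-1,0,58],0],
    [[-1,0,65],0],
    [[-1,0,65],0],
    [[-1,0,65],0]
  ]
}}

```text
time: 21.25
tool_pos: [447.6, -323.1, 44.8]
tcp_rot: [179.9, 0.1, 89.1]
ft_force: [0.6, 0.4, -1.8]
finger_gap: 24.4
grip_force: 60.3
```

Emit:
{"op": "step_arm", "data": {
  "rows": [
    [[0,0,1.5],0],
    [[0,0,1.5],0],
    [[0,0,1.5],0]
  ]
}}

```text
time: 21.55
tool_pos: [447.2, -322.9, 42.8]
tcp_rot: [180.0, 0.0, 89.1]
ft_force: [0.2, -0.2, -1.9]
finger_gap: 24.3
grip_force: 60.4
```

Emit:
{"op": "step_arm", "data": {
  "rows": [
    [[0,0,0],0],
    [[0,0,0],0],
    [[0,0,0],0],
    [[0,0,0],0],
    [[0,0,-40],0],
    [[0,0,-90],0],
    [[0,0,-110],0],
    [[0,0,-110],0]
  ],
  "fingers": 0.65,
  "squeeze": 30
}}

```text
time: 22.35
tool_pos: [449.3, -324.6, 157.4]
tcp_rot: [179.6, 0.3, 89.1]
ft_force: [0.9, 0.3, 0.6]
finger_gap: 55.6
grip_force: 0.0
```

Emit:
{"op": "step_arm", "data": {
  "rows": [
    [[402.5,-28.5,0],-0.9],
    [[402.5,-28.5,0],-0.9],
    [[402.5,-28.5,0],-0.9],
    [[402.5,-28.5,0],-0.9],
    [[402.5,-28.5,0],-0.9],
    [[402.5,-28.5,0],-0.9],
    [[402.5,-28.5,0],-0.9],
    [[402.5,-28.5,0],-0.9],
    [[402.5,-28.5,0],-0.9],
    [[402.5,-28.5,0],-0.9],
    [[402.5,-28.5,0],-0.9],
    [[402.5,-28.5,0],-0.9]
  ]
}}

```text
time: 23.55
tool_pos: [424.6, 78.8, 151.9]
tcp_rot: [-180.0, 0.0, 89.9]
ft_force: [0.8, -0.4, 0.2]
finger_gap: 55.4
grip_force: 0.0
```

```bash
python3 - <<'E'
from h import *
s=snapshot("side"); t=snapshot("top"); print(r.sense()["tool_pos"],r.sense()["tcp_rot"])
a=cv2.resize(s[140:300,300:430],(390,480)); b=cv2.resize(t[230:350,410:550],(400,343)); b=cv2.copyMakeBorder(b,0,137,0,0,0)
cv2.imwrite("pics/p6.png",np.hstack([a,b]))
E
```

```text
[424.74882491  78.82312374 152.13590452] [-1.79984895e+02  1.09035347e-02  8.98831035e+01]
```

View pics/p6.png

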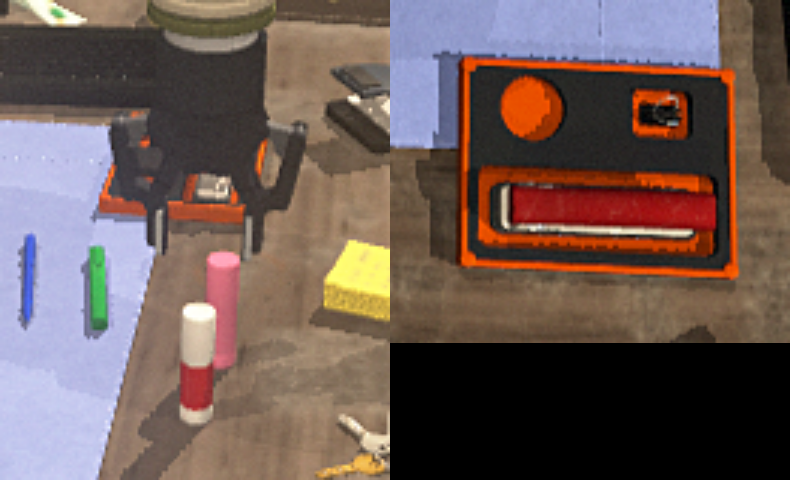

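The stapler lies inside its cut-out, clear all round, and the glue stick stands below the open fingers. I'll descend to the upper barrel.

Emit:
{"op": "step_arm", "data": {
  "rows": [
    [[0,1.5,30],0],
    [[0,1.5,60],0],
    [[0,1.5,80],0],
    [[0,1.5,86],0],
    [[0,1.5,86],0],
    [[0,1.5,86],0],
    [[0,1.5,86],0]
  ]
}}

```text
time: 24.35
tool_pos: [427.3, 80.1, 67.8]
tcp_rot: [179.9, -0.0, 90.0]
ft_force: [-0.5, -0.2, 0.4]
finger_gap: 55.8
grip_force: 0.0
```

Emit:
{"op": "step_arm", "data": {
  "rows": [
    [[0,0,0],0],
    [[0,0,0],0],
    [[0,0,0],0],
    [[0,0,0],0],
    [[0,0,0],0],
    [[0,0,0],0],
    [[0,0,0],0]
  ],
  "fingers": 0
}}

```text
time: 25.05
tool_pos: [426.7, 80.3, 67.1]
tcp_rot: [179.9, -0.0, 90.0]
ft_force: [-0.6, -0.7, 5.3]
finger_gap: 25.4
grip_force: 29.5
```

Emit:
{"op": "step_arm", "data": {
  "rows": [
    [[0,0,-50],0],
    [[0,0,-100],0],
    [[0,30,-125],0],
    [[-40,60,-125],0],
    [[-357,90.5,-125],0],
    [[-357,90.5,-125],0],
    [[-357,90.5,-125],0],
    [[-357,90.5,-125],0],
    [[-357,90.5,-125],0],
    [[-357,90.5,-125],0],
    [[-357,90.5,-125],0],
    [[-357,90.5,-125],0]
  ]
}}

```text
time: 26.25
tool_pos: [516.2, -279.1, 190.6]
tcp_rot: [-180.0, -0.0, 89.8]
ft_force: [-0.8, 0.3, -0.8]
finger_gap: 25.2
grip_force: 29.8
```

Emit:
{"op": "step_arm", "data": {
  "rows": [
    [[0,0,60],0],
    [[0,0,80],0],
    [[0,0,80],0],
    [[0,0,80],0],
    [[0,0,80],0]
  ]
}}

```text
time: 26.75
tool_pos: [518.3, -276.8, 114.0]
tcp_rot: [179.8, 0.1, 90.1]
ft_force: [-0.1, 0.2, -0.5]
finger_gap: 25.0
grip_force: 29.8
```

```bash
python3 - <<'E'
from h import *
s=snapshot("side"); t=snapshot("top"); print(r.sense()["tool_pos"],r.sense()["tcp_rot"])
a=cv2.resize(s[110:240,300:430],(480,480)); b=cv2.resize(t[230:350,410:550],(320,274)); b=cv2.copyMakeBorder(b,0,206,0,0,0)
cv2.imwrite("pics/p7.png",np.hstack([a,b]))
E
```

```text
[ 518.38198182 -277.21890811  114.071066  ] [1.79795088e+02 1.28498322e-01 9.00633894e+01]
```

View pics/p7.png

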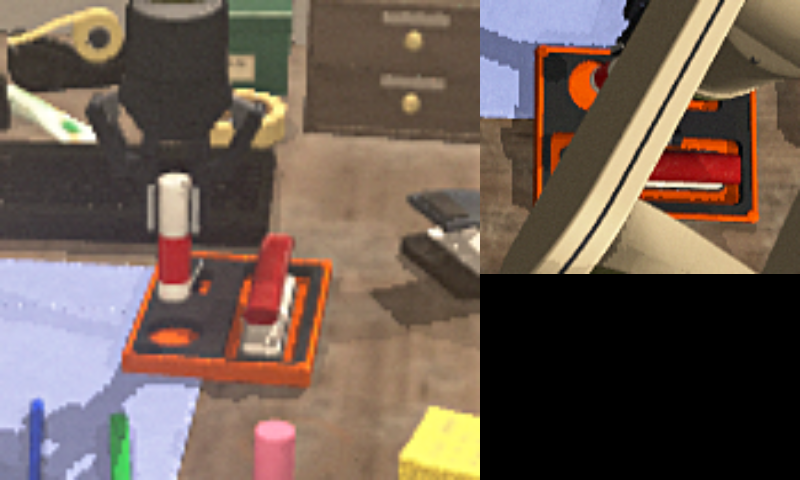

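The stick hangs upright over the well. I'll lower it to the floor, watching the force.

Emit:
{"op": "step_arm", "data": {
  "rows": [
    [[0,-0.5,20],0],
    [[0,-0.5,30],0],
    [[0,-0.5,35],0],
    [[0,-0.5,38],0],
    [[0,-0.5,38],0],
    [[0,-0.5,38],0]
  ]
}}

```text
time: 27.45
tool_pos: [516.6, -276.9, 73.9]
tcp_rot: [180.0, 0.0, 90.0]
ft_force: [0.2, -0.3, -0.4]
finger_gap: 25.4
grip_force: 29.8
```

Emit:
{"op": "step_arm", "data": {
  "rows": [
    [[0,0,1.2],0],
    [[0,0,1.2],0],
    [[0,0,1.2],0]
  ]
}}

```text
time: 27.75
tool_pos: [516.5, -276.8, 72.4]
tcp_rot: [180.0, 0.0, 90.0]
ft_force: [0.1, -0.5, 0.2]
finger_gap: 25.2
grip_force: 29.9
```

Emit:
{"op": "step_arm", "data": {
  "rows": [
    [[0,0,0],0],
    [[0,0,0],0],
    [[0,0,0],0],
    [[0,0,0],0],
    [[0,0,-40],0],
    [[0,0,-90],0],
    [[0,0,-130],0],
    [[0,0,-130],0]
  ],
  "fingers": 0.55
}}

```text
time: 28.55
tool_pos: [519.6, -278.9, 210.4]
tcp_rot: [179.4, 0.4, 90.0]
ft_force: [0.5, 0.0, 0.5]
finger_gap: 47.1
grip_force: 0.0
```

Emit:
{"op": "step_arm", "data": {
  "rows": [
    [[-100,-200,0],0],
    [[-160,-260,0],0],
    [[-200,-320,0],0],
    [[-200,-320,0],0],
    [[-200,-320,0],0],
    [[-200,-320,0],0],
    [[-200,-320,0],0],
    [[-200,-320,0],0],
    [[-200,-320,0],0],
    [[-200,-320,0],0],
    [[-200,-320,0],0],
    [[-200,-320,0],0]
  ]
}}

```text
time: 29.75
tool_pos: [197.5, -476.2, 201.9]
tcp_rot: [180.0, -0.0, 90.1]
ft_force: [-0.0, -0.0, -0.5]
finger_gap: 46.8
grip_force: 0.0
```

```bash
python3 - <<'E'
from h import *
s=snapshot("side"); t=snapshot("top"); print(r.sense()["tool_pos"],r.sense()["ft_force"])
cv2.imwrite("pics/end_top.png",cv2.resize(t[170:345,95:545],(800,311)))
cv2.imwrite("pics/end_side.png",np.hstack([cv2.resize(s[300:400,260:410],(450,300)),cv2.resize(s[150:250,300:410],(330,300))]))
E
```

```text
[ 197.37496804 -476.39443294  202.07666741] [ 0.12195867  0.22051566 -1.18634991]
```

View pics/end_top.png

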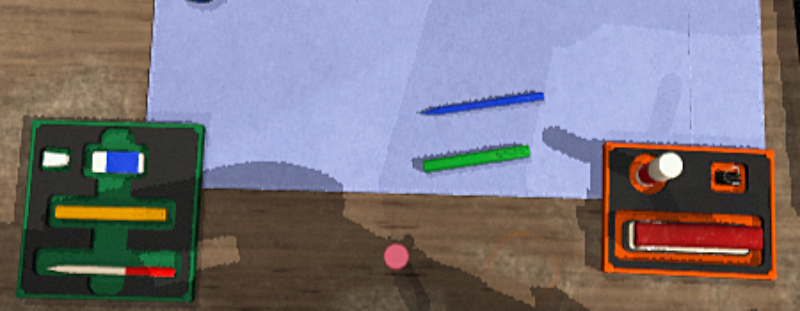

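View pics/end_side.png

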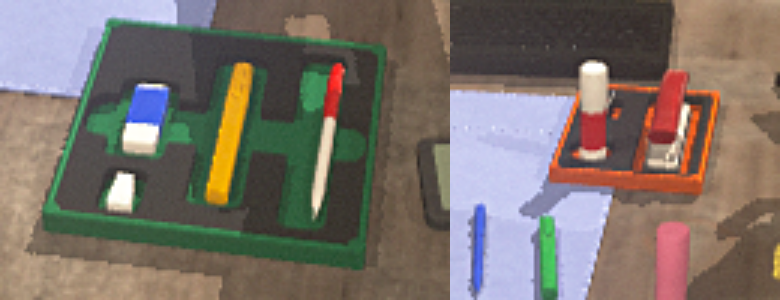

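All five are placed, and the blue pen and green highlighter are untouched. The pen is hard against the slot's near wall, so I'll triangulate its ends to check it is on the floor.

```bash
python3 - <<'E'
from h import *
t=snapshot("top"); s=snapshot("side")
def ends(im,b,b2):
    R=mask(im,(168,110,60),(10,255,255),b); W=mask(im,(0,0,110),(180,90,255),b2)
    a=cv2.minAreaRect(big(R)); p=big(R|W); L=np.array(cv2.fitLine(p,cv2.DIST_L2,0,.01,.01)).ravel(); k=(p-L[2:])@L[:2]
    e=[L[2:]+L[:2]*v for v in(k.min(),k.max())]
    pr=big(R); kr=(pr-L[2:])@L[:2]; return e,[L[2:]+L[:2]*v for v in (kr.min(),kr.max())]
et,rt=ends(t,(105,300,205,338),(105,312,205,335)); es,rs=ends(s,(340,310,395,390),(340,320,395,390))
def tri(a,b):
    e1,d1=ray("top",[a]); e2,d2=ray("side",[b]); d1,d2=d1[0],d2[0]
    k=np.linalg.lstsq(np.c_[d1,-d2],e2-e1,rcond=None)[0]; p,q=e1+k[0]*d1,e2+k[1]*d2; return ((p+q)/2).round(1),np.linalg.norm(p-q).round(1)
print(et,rt,es,rs)
print("tip",tri(et[0],es[0] if es[0][1]>es[1][1] else es[1]))
print("red end",tri(et[1],es[0] if es[0][1]<es[1][1] else es[1]))
# reference: tray rim corners / yellow ends
m=lambda im,b: big(mask(im,(18,110,90),(38,255,255),b)).astype(float)
a=m(t,(105,270,205,310)); b=m(s,(310,300,360,390))
print("yel mid tri",tri(a.mean(0),b.mean(0)), rect("top",mask(t,(18,110,90),(38,255,255),(105,270,205,310)),13))
g=mask(t,(40,80,20),(90,255,255),(95,225,222,350)); print("tray",rect("top",g,17.2))
for u in (130,145,185): # slot edges by column
    col=np.where(g[300:345,u])[0]+300; print(u,col)
for x in (387.3,417.3): print(x,proj("top",[[x,380,15.2],[x,345,15.2],[x,260,15.2]]).round(1).tolist())
cv2.imwrite("pics/pen.png",np.hstack([cv2.resize(t[300:340,105:205],(450,400),interpolation=cv2.INTER_CUBIC),cv2.resize(s[310:390,340:400],(300,400),interpolation=cv2.INTER_CUBIC)]))
E
```

```text
[array([122.01368779, 320.5721939 ]), array([193.00499615, 322.84393533])] [array([164.96970259, 321.94679821]), array([193.00499615, 322.84393533])] [array([364.16505024, 373.02586644]), array([372.33494463, 320.89577211])] [array([369.5336431 , 338.77019082]), array([372.33494463, 320.89577211])]
tip (array([394.7, 382.1,   5.9]), np.float64(0.6))
red end (array([393.6, 242.4,  12. ]), np.float64(0.3))
yel mid tri (array([456.8, 318.6,   9. ]), np.float64(0.2)) [456.5 317.1 121.5  14.9 -89.6]
tray [460.  314.5 197.  192.7   0. ]
130 [309 310 311 312 313 314 315 316 317 318 323 324 335 336 337]
145 [310 311 312 313 314 315 316 317 318 324 325 328 329 330 336 337 338]
185 [311 312 313 314 315 316 317 318 319 326 337 338 339]
387.3 [[121.0, 324.2], [139.2, 324.7], [183.3, 326.0]]
417.3 [[122.4, 308.6], [140.5, 309.1], [184.4, 310.3]]
```

View pics/pen.png

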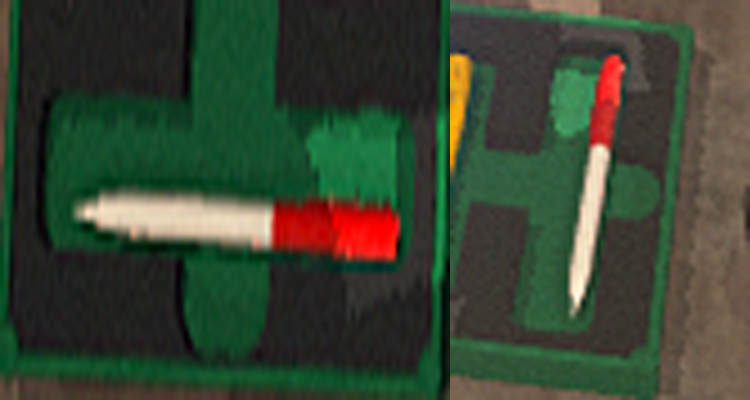

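Green floor shows on both sides of the pen over its length, and its mean height of about 9 mm matches a pen lying on the floor. It is seated, so I'm handing in.

```bash
python3 -c "
from bench import r
print(r.hand_in())"
```

```text
the job is handed in; nothing more can be done
None
```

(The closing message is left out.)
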